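# Turn the tabbed leaf of the service binder

## Robot

A 7-joint arm with a two-finger parallel gripper is mounted at the origin on the work surface. World frame = base frame: x ahead of the robot, y to its left, z up, the work surface at z = 0. Lengths are in m, angles in rad, forces in N, time in s.
With the tool pointing down it reaches from about 0.425 to 0.875 m from the base axis. Payload 4.7 kg.
Tool frame: the origin (TCP) lies between the finger pads; the fingertips stand 8 mm ahead of it and the grasp point (between the pads) lies 11 mm behind it; z points along the fingers, y is the direction in which the jaws open and shut (so a half turn about z gives the same grasp; the last joint's range is limited). The gripper opens to 87 mm and grips with 3 to 60 N. Pads are 19 mm wide; open, the fingers measure 117 mm over their backs; the gripper's body (75 mm by 190 mm) begins 51 mm behind the grasp point.
Start: joints at [1.269, 0.321, -0.07, 1.45, 0.023, 1.371, -0.057], TCP at [0.202, -0.618, 0.231] pointing down, gripper open.
Joint ranges: [-2.86, 2.86], [-0.3, 2.09], [-1.38, 1.24], [0.06, 2.45], [-1.56, 4.7], [0.09, 2.05], [-2.69, 2.69]. Speed limits (rad/s): [2.57, 2.57, 3.14, 3.14, 3.14, 3.14, 3.14].

## Interface

Orientations are given as a rotation vector (axis times angle).
In Python, from bench import ctrl, optics, ticket gives the robot as it stands.
- The arm moves only by the tool play_rows, never from a script. Its argument "motion" is a list of rows, each a list of 5 numbers: the closure, from 0 (fully open) to 1 (shut), then the shift along the tool's x, y, z in cm, then the turn about the tool's z in rad. In form: [[jaw, tx, ty, tz, spin], ...]. A call has 1 to 20 rows; each row shifts and turns the commanded pose from where the row before left it, along the tool's axes as they then stand; what a row does not reach is not made up. A row lasts 1/8 s, in which the tool goes at most 62.5 mm and 10.7 degrees, less where a joint would pass 70% of its speed; a pose out of reach is approached as far as the arm can. A call is refused whole if a number of a shift passes 6.25 or a number of a turn 0.188, either way. A call with a gripper value outside its range is refused whole. The fingers move at their own pace and stop on an object; "force" is the grip in N (left out, the last holds). Time passes only in rows, so rows that do not move let the fingers close. It gives the time, the measured TCP pose, the force and the opening at its end, in the units of the state.
- ctrl.get_state(): the state, without advancing time (a new reading comes with each control period).
- optics.get_image(name): name is "scene" or "top"; returns the picture (420x560x3 uint8, red, green, blue); there is no depth.
- optics.calibration(name): a dict with "K" (3x3 intrinsics, pixels), "pose" (4x4, takes a point from camera to world coordinates). Camera axes: x right, y down, z forward; pixel columns grow to the right and rows downward; lengths in m; the calibration is good to about 2 mm. A picture is of the moment at which its call begins. calibration takes no time and is no camera call.
- ticket.close_job(): hands the job in, once; it reports no verdict.
The state is a dict: "time": time; "joint_positions": joint angles; "qd": joint speeds; "joint_torque": joint torques, N m; "position": TCP position; "tool_rot": TCP orientation; "ft_force": force on the tool from outside, world axes, zero at the start; "torque": the same for the moment, N m; "grip_width": opening from 0.0 (shut) to 1.0 (fully open).
Only numpy, scipy, OpenCV 4.12 (cv2) and the standard library are available. Lean on these libraries where they do the work, as an engineer would, in place of code of your own. Each camera call takes 0.05 s, during which the arm holds its last target.

## Task

A service binder lies open on the repair bench. With the fingers under its yellow tab, push the stiff grey leaf on the right-hand side (robot's right) up and over the rings until it lies flat on the left-hand stack, turning it steadily, not flinging it. Do not grip or lean hard on anything, and leave the binder and the other things on the bench where they are.

Things in the scene. Friction and masses are not known exactly. Their poses are not given: they have to be found in the camera images.
- leaf (a joint): Angle (rad) of the rigid grey leaf about the centre line of the rings: 0 = flat on the right-hand stack (robot's right, -y), pi/2 = upright, 3.14 = flat on the left-hand stack. Panel 210 mm along the spine, 3 mm thick, reaching from 22 to 170 mm from the ring line, 110 g. Stays where left near upright (about 65 to 115 degrees), sinks by itself when lower; about 1 N at the tab turns it.
- tab (a point): Middle of the outer edge of the leaf's yellow tab, at half thickness; moves with the leaf, 188 mm from the ring line. Tab 42 mm along the spine, 3 mm thick, sticks out 18 mm past the leaf's edge, at its middle. At first its underside is 34 mm above the bench, free beneath down to the 4 mm cover, whose edge is 3 mm farther out. The green tab, lower, begins 14 mm towards the robot.
- spine (a point): Point on the ring centre line (the leaf's turning axis, along the binder's x), level with the middle of the yellow tab, 35.7 mm above the bench.
- binder: Navy ring binder lying open and loose on the bench, 226 mm along the spine (its x, away from the robot), 382 mm across (its y, to the left), 2 kg; origin on the bench under the middle of the spine. Each side has a stack of white leaves, top 34 mm above the bench. Two steel rings, 60 mm across, 40 mm either side of the spine's middle, tops 68 mm above the bench.
- driver: Red cordless screwdriver lying on the bench left of the binder, 240 mm long along its x, 42 mm high; origin under its middle. Leave alone.
- cartridge: Black toner cartridge, 350 x 90 x 68 mm, long along its x, lying at the right; origin under its centre. Leave alone.
- bottle_a: White toner bottle with white cap, 58 mm across, 135 mm high, standing beyond the binder; origin at its foot. Leave alone.
- bottle_b: White toner bottle with black cap, 58 mm across, 135 mm high, standing beyond the binder; origin at its foot. Leave alone.
- screw_bowl: Shallow steel bowl of screws, 100 mm across, 28 mm high, beyond the binder; origin at its foot. Leave alone.
- brush: Cleaning brush, 190 mm long, lying on the bench at the left, beyond the screwdriver; origin under its middle. Leave alone.

How it is judged:
At the end, for the whole second after the job is handed in: The leaf lies flat on the left-hand stack (within about 5 degrees) and is at rest; the binder is within 25 mm and the other things within 15 mm of where they were (value of joint leaf above 3.06 rad and velocity of joint leaf below 0.1 rad/s and distance of binder from where it was at the start of the episode below 0.025 m and angle between binder's own z axis and vertical below 0.03 rad and distance of each of driver, cartridge, bottle_a, bottle_b, screw_bowl, brush from where it was at the start of the episode below 0.015 m); the robot touches nothing.
It fails at once if the fingers press on, or squeeze, the binder or its leaf with more than 30 N (contact force between the fingers and binder above 30 N).
It fails at once if the leaf is taken between the fingers (z of the grasp point in the frame of tab between -0.005 and 0.005 m and y of the grasp point in the frame of tab between 0.001 and 0.15 m and x of the grasp point in the frame of tab between -0.11 and 0.11 m and contact force between the fingers and binder above 0.5 N).
It fails at once if the leaf is flung over (velocity of joint leaf above 5 rad/s).
It fails at once if the binder is shoved, lifted or tipped (distance of binder from where it was at the start of the episode above 0.025 m or height (world z) of binder above 0.008 m or angle between binder's own z axis and vertical above 0.06 rad).
It fails at once if another thing on the bench is moved, lifted or knocked over (distance of any of driver, cartridge, bottle_a, bottle_b, screw_bowl, brush from where it was at the start of the episode above 0.015 m or angle between any of bottle_a, bottle_b's own z axis and vertical above 0.4 rad).
It also fails if it takes over 45 s, if anything falls off the work surface, if the arm or the gripper's body presses on something with over 40 N, if the wrist force passes 120 N, or if a joint passes its speed limit or range.

## Working session

There is one attempt and no reset: what is moved stays moved. The work goes in short steps, Python scripts to look and compute and a tool call to move; the robot and the scene stay as the last step left them, time stands still between calls to the robot, and variables do not carry over. Pictures are saved under pics/ and viewed, and the job is handed in when it is done.

Besides the shell and the picture viewer there is one more tool, called after "Emit:" by a JSON object that holds its "api" and its "payload", one argument or row to a line. play_rows: Moves the arm, as the interface text tells. Its arguments: {"type":"object","properties":{"motion":{"type":"array"},"force":{"type":"number"}},"required":["motion"]}

```bash
ls; mkdir -p pics
python3 - <<'E'
from bench import ctrl, optics
import cv2
s=ctrl.get_state(); print(s)
for n in("scene","top"):
    im=optics.get_image(n); cv2.imwrite(f"pics/{n}0.png",im[:,:,::-1]); c=optics.calibration(n); print(n,c)
E
```

```text
pics
{'time': 0.0, 'joint_positions': array([ 1.26908948,  0.3218533 , -0.07008745,  1.45167487,  0.02259002,
        1.37077597, -0.05688058]), 'qd': array([-2.72651642e-03,  7.73437709e-05, -8.67795511e-04,  1.21299835e-03,
       -8.97094811e-04,  2.02781497e-04,  7.31585206e-04]), 'joint_torque': array([ 3.51922199e-04, -4.91285491e+01, -4.03824449e-01, -3.12525880e+01,
       -6.40320126e-02,  4.37951123e-02,  1.70802819e-04]), 'position': array([ 0.20167227, -0.61736211,  0.22944189]), 'tool_rot': array([-3.10063440e+00, -4.93791328e-01,  6.08322188e-04]), 'ft_force': array([-0.82165488,  0.94888105,  0.07455319]), 'torque': array([ 0.05527719,  0.05298075, -0.04541377]), 'grip_width': 1.0023343499760717}
scene {'K': array([[402.31864303,   0.        , 282.93238649],
       [  0.        , 402.31864303, 209.25954466],
       [  0.        ,   0.        ,   1.        ]]), 'pose': array([[-0.74082431,  0.39148078, -0.54582244,  1.22261041],
       [ 0.67136082,  0.40577481, -0.62017856,  0.66437034],
       [-0.02130699, -0.82588716, -0.5634327 ,  0.67240678],
       [ 0.        ,  0.        ,  0.        ,  1.        ]])}
top {'K': array([[455.10692694,   0.        , 269.76306347],
       [  0.        , 455.10692694, 208.10798363],
       [  0.        ,   0.        ,   1.        ]]), 'pose': array([[ 0.00653742, -0.99518139,  0.0978328 ,  0.44095403],
       [-0.99997172, -0.00686977, -0.00306065, -0.03288024],
       [ 0.00371799, -0.09781003, -0.99519816,  1.62982126],
       [ 0.        ,  0.        ,  0.        ,  1.        ]])}
```

View pics/scene0.png

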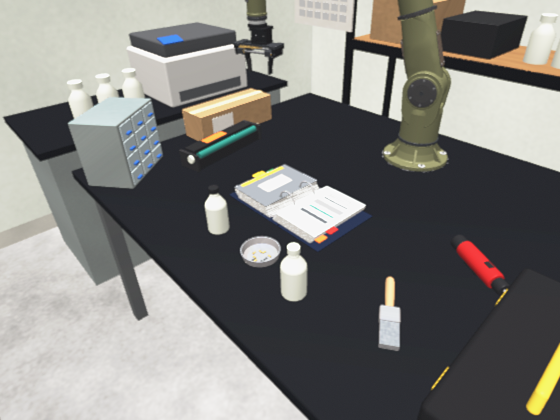

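View pics/top0.png

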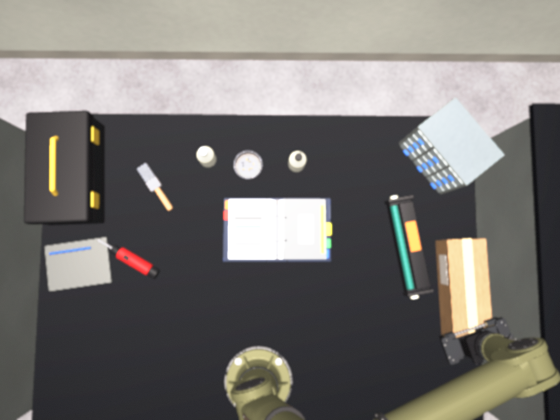

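The top view shows the binder at columns 223–331 and rows 198–261, with the yellow tab near (329,229). The green tab is at (328,243). The cartridge is at columns 390–430. In the scene view the yellow tab is near (260,175). Next I'll measure these.

```bash
cat > h.py <<'E'
import numpy as np, cv2
from bench import ctrl, optics
def ray(n,u,v):
    c=optics.calibration(n); K,P=c["K"],c["pose"]
    d=P[:3,:3]@np.linalg.solve(K,[u,v,1.]); return P[:3,3],d
def plane(n,u,v,z):
    o,d=ray(n,u,v); return o+d*(z-o[2])/d[2]
def proj(n,p):
    c=optics.calibration(n); q=np.linalg.inv(c["pose"])@np.r_[p,1]; q=c["K"]@q[:3]; return q[:2]/q[2]
E
python3 - <<'E'
from h import *
for n in("top","scene"):
    im=cv2.imread(f"pics/{n}0.png"); hsv=cv2.cvtColor(im,cv2.COLOR_BGR2HSV)
    x0,y0,x1,y1=(215,190,340,270) if n=="top" else (225,155,375,250)
    for nm,lo,hi,z in(("yellow",(22,130,120),(34,255,255),.0357),("green",(45,100,60),(85,255,255),.02),("navy",(105,90,30),(130,255,140),.004)):
        m=cv2.inRange(hsv,lo,hi); k=np.zeros_like(m); k[y0:y1,x0:x1]=m[y0:y1,x0:x1]
        N,l,st,ce=cv2.connectedComponentsWithStats(k)
        for i in range(1,N):
            if st[i,4]>5: print(n,nm,st[i],ce[i].round(1),plane(n,*ce[i],z).round(4))
    cv2.imwrite(f"pics/{n}_crop.png",cv2.resize(im[y0:y1,x0:x1],None,fx=5,fy=5,interpolation=cv2.INTER_NEAREST))
E
```

```text
top yellow [330 223   2  12  14] [330.9 228.5] [ 0.5273 -0.2524  0.0357]
top green [328 239   4   9  19] [330.2 243.2] [ 0.4762 -0.2518  0.02  ]
top navy [330 251   1   6   6] [330.  253.5] [ 0.44   -0.2532  0.004 ]
scene yellow [242 167  40  19  64] [261.9 176. ] [ 0.5276 -0.2232  0.0357]
scene yellow [252 170  13   7  46] [257.9 173.3] [ 0.5254 -0.2459  0.0357]
scene yellow [317 236   8   5  19] [320.4 238.1] [0.6246 0.1255 0.0357]
scene green [269 168   4   3   7] [270.3 169. ] [ 0.4593 -0.2622  0.02  ]
scene navy [230 192 142  58 773] [320.7 226.5] [0.5567 0.0638 0.004 ]
```

```bash
ls pics
```

```text
scene0.png
scene_crop.png
top0.png
top_crop.png
```

View pics/top_crop.png

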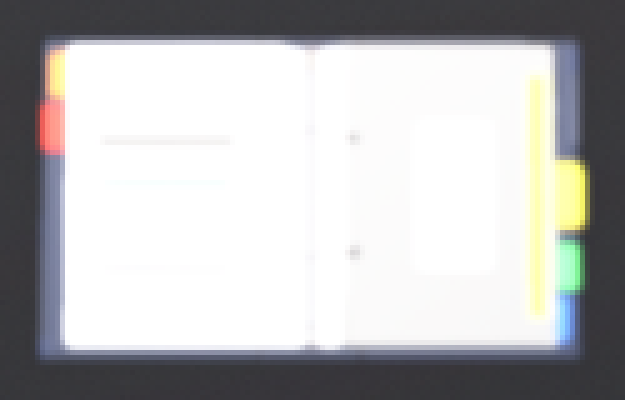

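View pics/scene_crop.png

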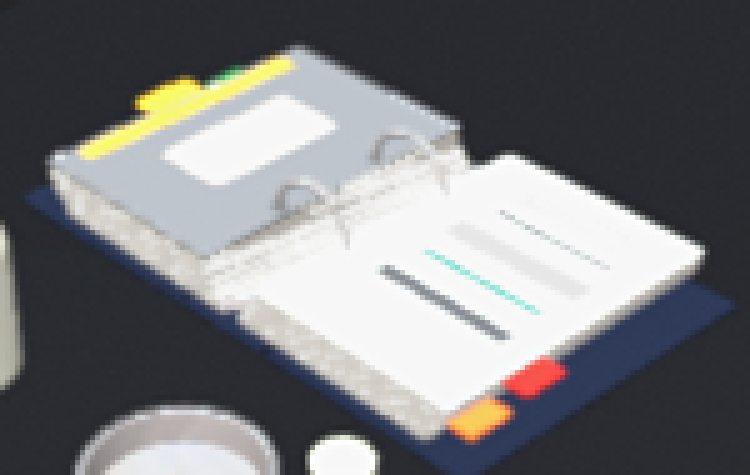

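Run:
```python
from h import *
f=lambda x,y,ox,oy:(x/5-.5+ox,y/5-.5+oy)
for nm,x,y,z in(("TL",40,39,.004),("TR",580,39,.004),("BR",577,358,.004),("BL",38,358,.004),("tab outer mid",588,196,.0357),("tab far",571,160,.0357),("tab near",571,232,.0357),("gutter far",312,42,.034),("gutter near",312,350,.034),("green near",570,293,.02),("green far",570,240,.02),("leaf outer far",553,42,.0357),("leaf outer near",553,350,.0357),("stackL far",62,42,.034),("stackL near",62,350,.034)):
    print("top",nm,plane("top",*f(x,y,215,190),z).round(4))
for nm,x,y,z in(("L corner cover",25,200,.004),("R corner cover",738,303,.004),("leaf far-right(-y)",50,155,.0357),("leaf near -y",297,45,.0357),("leaf near ring",460,130,.0357),("leaf far ring",205,255,.0357),("tab corner1",137,98,.0357),("tab c2",195,78,.0357)):
    print("scene",nm,plane("scene",*f(x,y,225,155),z).round(4))
im=cv2.imread("pics/top0.png"); 
g=cv2.cvtColor(im,cv2.COLOR_BGR2HSV)
# cartridge extents
m=cv2.inRange(g,(80,80,60),(100,255,255)); k=np.zeros_like(m); k[185:300,385:435]=m[185:300,385:435]
c=max(cv2.findContours(k,0,2)[0],key=cv2.contourArea); b=cv2.boxPoints(cv2.minAreaRect(c)); print([plane("top",*p,.06).round(3) for p in b])
print("cart corner",[plane("top",*p,.06).round(3) for p in((389,197),(410,299),(413,196),(432,290))])
```

```text
top TL [0.6387 0.1324 0.004 ]
top TR [ 0.6414 -0.2563  0.004 ]
top BR [ 0.4132 -0.2526  0.004 ]
top BL [0.4107 0.13   0.004 ]
top tab outer mid [ 0.5266 -0.2568  0.0357]
top tab far [ 0.5518 -0.245   0.0357]
top tab near [ 0.5013 -0.2447  0.0357]
top gutter far [ 0.6342 -0.0628  0.034 ]
top gutter near [ 0.418  -0.0638  0.034 ]
top green near [ 0.459  -0.2458  0.02  ]
top green far [ 0.4963 -0.2461  0.02  ]
top leaf outer far [ 0.6352 -0.2328  0.0357]
top leaf outer near [ 0.4192 -0.2317  0.0357]
top stackL far [0.633  0.1137 0.034 ]
top stackL near [0.4169 0.1103 0.034 ]
scene L corner cover [ 0.6406 -0.2485  0.004 ]
scene R corner cover [0.4111 0.1281 0.004 ]
scene leaf far-right(-y) [ 0.6261 -0.237   0.0357]
scene leaf near -y [ 0.4197 -0.237   0.0357]
scene leaf near ring [ 0.4231 -0.0818  0.0357]
scene leaf far ring [ 0.6288 -0.0851  0.0357]
scene tab corner1 [ 0.5426 -0.2556  0.0357]
scene tab c2 [ 0.4986 -0.2498  0.0357]
[array([ 0.606, -0.45 ,  0.06 ]), array([ 0.613, -0.482,  0.06 ]), array([ 0.324, -0.535,  0.06 ]), array([ 0.317, -0.504,  0.06 ])]
cart corner [array([ 0.637, -0.452,  0.06 ]), array([ 0.288, -0.517,  0.06 ]), array([ 0.641, -0.536,  0.06 ]), array([ 0.318, -0.593,  0.06 ])]
```

Emit:
{"api": "play_rows", "payload": {
  "motion": [
    [1,0,0,0,0.158],
    [1,0,0,0,0.158],
    [1,1,-3,0,0],
    [1,2,-3,0,0],
    [1,3,-3,0,0],
    [1,3,-3,0,0],
    [1,3,-3,0,0],
    [1,3,-3,0,0],
    [1,3,-3,0,0],
    [1,3,-2,0,0],
    [1,3,-2,0,0],
    [1,3,-2,0,0],
    [1,0,0,0,0]
  ],
  "force": 10
}}

```text
time: 1.72
position: [0.4745, -0.3445, 0.23]
tool_rot: [-3.14, -0.009, -0.001]
ft_force: [0.4, -1.1, -0.3]
grip_width: 0.006
```

Emit:
{"api": "play_rows", "payload": {
  "motion": [
    [1,2.5,-1.2,2,0],
    [1,2.5,-1.2,4,0],
    [1,0,0,5,0],
    [1,0,0,3,0],
    [1,0,0,0,0]
  ]
}}

```text
time: 2.35
position: [0.519, -0.3237, 0.0874]
tool_rot: [-3.139, 0.002, 0.009]
ft_force: [0.3, -0.3, 1.3]
grip_width: -0.001
```

Run:
```python
from h import *
for n,(x0,y0,x1,y1) in dict(top=(220,170,380,270),scene=(170,40,330,240)).items():
    im=optics.get_image(n)[:,:,::-1]; k=5 if n=="top" else 3
    cv2.imwrite(f"pics/{n}1.png",cv2.resize(im[y0:y1,x0:x1],None,fx=k,fy=k,interpolation=cv2.INTER_CUBIC))
print(ctrl.get_state()["position"])
```

```text
[ 0.52187576 -0.32485205  0.09141356]
```

View pics/scene1.png

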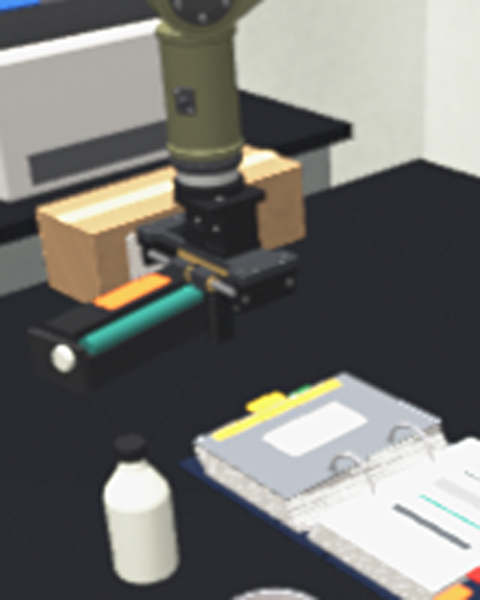

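View pics/top1.png

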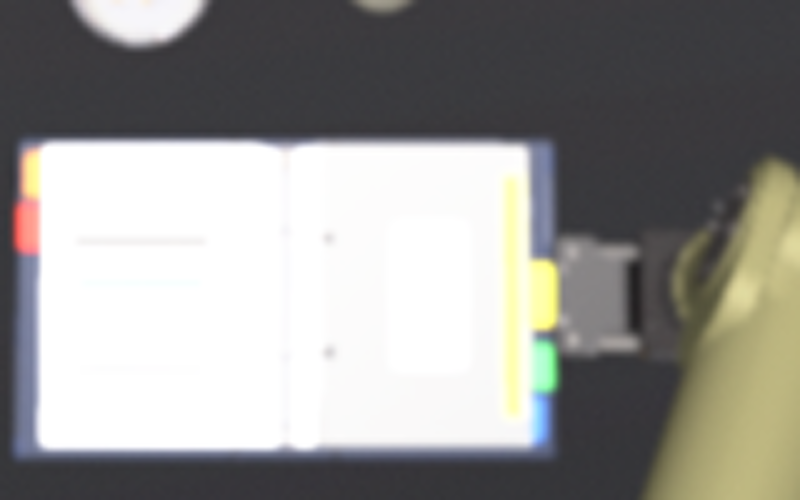

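The fingers are plain vertical blocks, and the tool can only point straight down. So I'll press the finger's back gently on the tab's edge with the tip below the tab, and lift along the arc. Lowering beside the tab first.

Emit:
{"api": "play_rows", "payload": {
  "motion": [
    [1,0.2,0,3,0],
    [1,0,0,2.5,0],
    [1,0,-2,1,0],
    [1,0,-1.5,0,0],
    [1,0,0,0,0],
    [1,0,0,0,0]
  ]
}}

```text
time: 3.2
position: [0.5248, -0.2895, 0.027]
tool_rot: [3.14, 0.0, 0.003]
ft_force: [0.1, -0.2, 0.5]
grip_width: 0.006
```

Run:
```python
from h import *
im=optics.get_image("scene")[:,:,::-1];x0,y0,x1,y1=210,110,310,220
cv2.imwrite("pics/scene2.png",cv2.resize(im[y0:y1,x0:x1],None,fx=5,fy=5,interpolation=cv2.INTER_CUBIC))
s=ctrl.get_state();print(s["position"],s["ft_force"])
```

```text
[ 0.52448431 -0.28984741  0.02669297] [ 0.83963352 -1.03641162  0.5510094 ]
```

View pics/scene2.png

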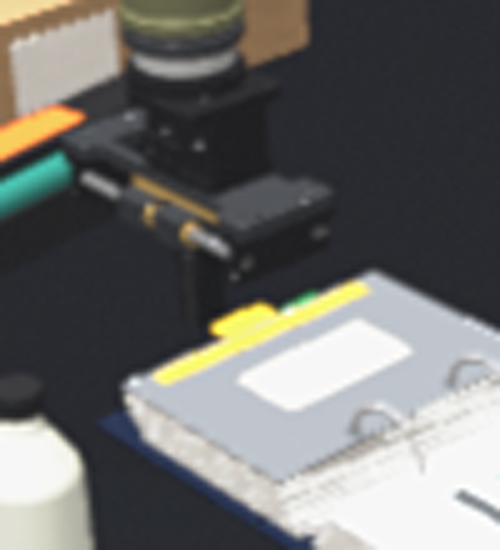

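Emit:
{"api": "play_rows", "payload": {
  "motion": [
    [1,0,-1,0,0],
    [1,0,-0.7,0,0],
    [1,0,0,0,0],
    [1,0,0,0,0]
  ]
}}

```text
time: 3.75
position: [0.5239, -0.2721, 0.0255]
tool_rot: [3.141, -0.0, -0.0]
ft_force: [-0.0, 0.3, -0.3]
grip_width: 0.004
```

Emit:
{"api": "play_rows", "payload": {
  "motion": [
    [1,0,-0.3,0,0],
    [1,0,0,0,0]
  ]
}}

```text
time: 4.0
position: [0.5239, -0.2688, 0.0255]
tool_rot: [-3.141, 0.0, 0.0]
ft_force: [0.0, 0.4, 0.1]
grip_width: 0.009
```

Emit:
{"api": "play_rows", "payload": {
  "motion": [
    [1,0,-0.2,0,0],
    [1,0,0,0,0]
  ]
}}

```text
time: 4.25
position: [0.5239, -0.2668, 0.0255]
tool_rot: [-3.142, -0.0, 0.0]
ft_force: [-0.7, 0.1, 0.1]
grip_width: 0.008
```

Emit:
{"api": "play_rows", "payload": {
  "motion": [
    [1,0,-0.2,0,0],
    [1,0,0,0,0]
  ]
}}

```text
time: 4.5
position: [0.5239, -0.2647, 0.0255]
tool_rot: [-3.142, -0.0, 0.0]
ft_force: [-0.1, -0.2, 0.4]
grip_width: 0.005
```

Emit:
{"api": "play_rows", "payload": {
  "motion": [
    [1,0,-0.2,0,0],
    [1,0,0,0,0]
  ]
}}

```text
time: 4.75
position: [0.5239, -0.2627, 0.0256]
tool_rot: [-3.142, -0.0, 0.0]
ft_force: [-0.7, 0.5, -0.2]
grip_width: 0.008
```

Emit:
{"api": "play_rows", "payload": {
  "motion": [
    [1,0,-0.2,0,0],
    [1,0,0,0,0]
  ]
}}

```text
time: 5.0
position: [0.5239, -0.2607, 0.0255]
tool_rot: [-3.142, -0.0, 0.0]
ft_force: [0.1, 0.3, -0.2]
grip_width: 0.009
```

Emit:
{"api": "play_rows", "payload": {
  "motion": [
    [1,0,-0.2,0,0],
    [1,0,0,0,0]
  ]
}}

```text
time: 5.25
position: [0.5239, -0.2595, 0.0256]
tool_rot: [3.141, -0.001, 0.0]
ft_force: [-0.0, -1.0, -0.4]
grip_width: 0.008
```

Emit:
{"api": "play_rows", "payload": {
  "motion": [
    [1,0,-0.1,0,0],
    [1,0,0,0,0]
  ]
}}

```text
time: 5.5
position: [0.5239, -0.2594, 0.0257]
tool_rot: [3.14, -0.002, 0.001]
ft_force: [-0.5, -5.7, -0.5]
grip_width: 0.004
```

Contact with the tab's edge at TCP y ≈ −0.259, about 5.7 N. Now lifting slowly.

Emit:
{"api": "play_rows", "payload": {
  "motion": [
    [1,0,0,-0.3,0],
    [1,0,0,-0.4,0],
    [1,0,0,0,0]
  ]
}}

```text
time: 5.88
position: [0.5239, -0.2593, 0.033]
tool_rot: [3.14, -0.001, 0.001]
ft_force: [-0.4, -4.6, 0.1]
grip_width: 0.005
```

```bash
cat > look.py <<'E'
import sys
from h import *
x0,y0,x1,y1=210,60,370,240
im=optics.get_image("scene")[:,:,::-1]
cv2.imwrite(sys.argv[1],cv2.resize(im[y0:y1,x0:x1],None,fx=3.2,fy=3.2,interpolation=cv2.INTER_CUBIC))
s=ctrl.get_state();print(s["time"],s["position"].round(4),s["ft_force"].round(1))
E
python3 look.py pics/s3.png
```

```text
5.925 [ 0.5239 -0.2593  0.0329] [-0.9 -4.8  0.2]
```

View pics/s3.png

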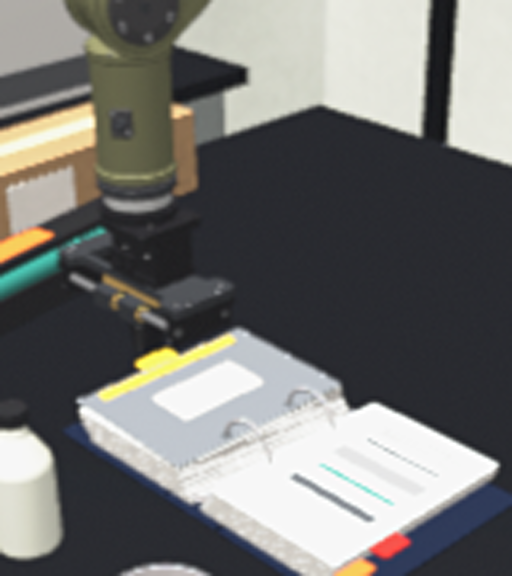

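Emit:
{"api": "play_rows", "payload": {
  "motion": [
    [1,0,-0.05,-0.4,0],
    [1,0,0,-0.4,0],
    [1,0,0,0,0]
  ]
}}

```text
time: 6.3
position: [0.5239, -0.2588, 0.041]
tool_rot: [3.14, -0.001, 0.001]
ft_force: [-0.2, -5.5, -0.1]
grip_width: 0.006
```

```bash
python3 look.py pics/s4.png; python3 -c "
import cv2;a=cv2.imread('pics/s3.png')[300:520,60:400];b=cv2.imread('pics/s4.png')[300:520,60:400]
cv2.imwrite('pics/d4.png',cv2.resize(cv2.vconcat([a,b]),None,fx=1.35,fy=1.35))"
```

```text
6.35 [ 0.5239 -0.2588  0.0409] [ 0.1 -5.5 -0.6]
```

View pics/d4.png

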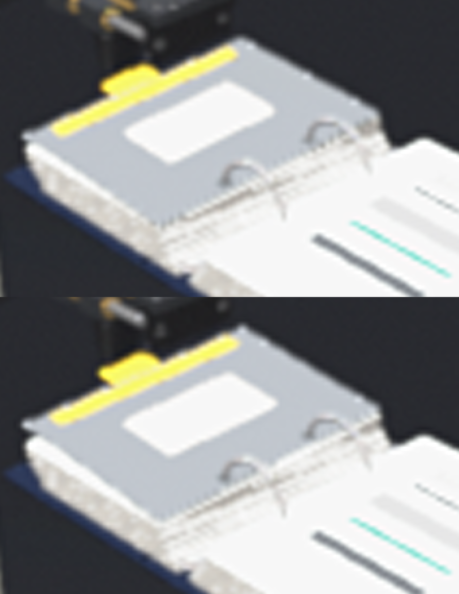

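The leaf is lifting: a gap has opened under it. I'll continue along the arc in small steps.

Emit:
{"api": "play_rows", "payload": {
  "motion": [
    [1,0,-0.1,-0.85,0],
    [1,0,-0.14,-0.85,0],
    [1,0,-0.16,-0.8,0],
    [1,0,-0.2,-0.8,0],
    [1,0,0,0,0]
  ]
}}

```text
time: 6.98
position: [0.5239, -0.253, 0.0745]
tool_rot: [3.139, -0.001, 0.001]
ft_force: [-0.5, -6.1, 1.5]
grip_width: 0.008
```

```bash
python3 look.py pics/s5.png
```

```text
7.025 [ 0.5239 -0.253   0.0743] [-0.6 -6.3  1.2]
```

View pics/s5.png

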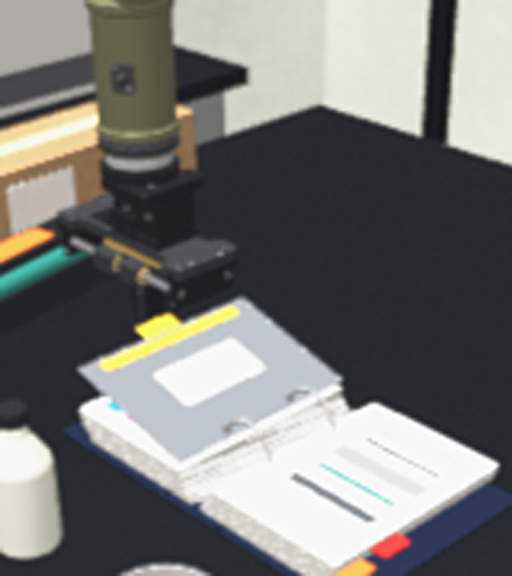

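Emit:
{"api": "play_rows", "payload": {
  "motion": [
    [1,0,-0.23,-0.78,0],
    [1,0,-0.26,-0.78,0],
    [1,0,-0.3,-0.76,0],
    [1,0,-0.33,-0.76,0],
    [1,0,-0.36,-0.73,0],
    [1,0,-0.4,-0.72,0],
    [1,0,0,0,0]
  ]
}}

```text
time: 7.9
position: [0.524, -0.2341, 0.1201]
tool_rot: [3.139, -0.001, 0.001]
ft_force: [-1.7, -5.6, 3.4]
grip_width: -0.0
```

Emit:
{"api": "play_rows", "payload": {
  "motion": [
    [1,0,-0.38,-0.73,0],
    [1,0,-0.46,-0.68,0],
    [1,0,-0.49,-0.66,0],
    [1,0,-0.51,-0.64,0],
    [1,0,0,0,0]
  ]
}}

```text
time: 8.52
position: [0.5245, -0.2143, 0.147]
tool_rot: [3.14, 0.0, 0.002]
ft_force: [0.3, -3.9, 2.5]
grip_width: 0.003
```

```bash
python3 look.py pics/s6.png
```

```text
8.575 [ 0.5244 -0.2143  0.1465] [ 1.  -4.9  2.2]
```

View pics/s6.png

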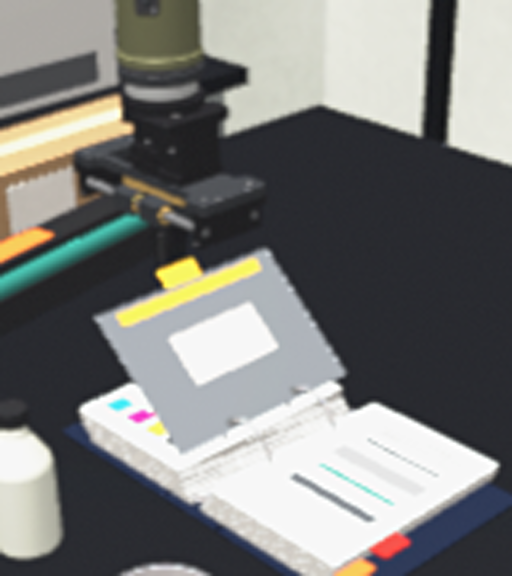

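Leaf is at about 40° and following steadily. Before going past upright I want to know how fast it sinks on its own. Downward here is the harmless direction, so I'll back off and watch.

Emit:
{"api": "play_rows", "payload": {
  "motion": [
    [1,0,5.5,0,0]
  ]
}}

```text
time: 8.7
position: [0.5259, -0.2628, 0.1458]
tool_rot: [-3.137, -0.015, -0.001]
ft_force: [0.6, -1.0, 0.1]
grip_width: 0.013
```

Run:
```python
from h import *
x0,y0,x1,y1=215,120,330,220
L=[]
for i in range(6):
    im=optics.get_image("scene")[:,:,::-1][y0:y1,x0:x1]
    L.append(cv2.resize(im,None,fx=2.3,fy=2.3,interpolation=cv2.INTER_CUBIC))
cv2.imwrite("pics/s7.png",cv2.vconcat([cv2.hconcat(L[:3]),cv2.hconcat(L[3:])]))
s=ctrl.get_state();print(s["time"],s["position"],s["ft_force"])
```

```text
9.0 [ 0.52394924 -0.26704133  0.14503277] [-0.77723677 -0.13961846 -0.8702283 ]
```

View pics/s7.png

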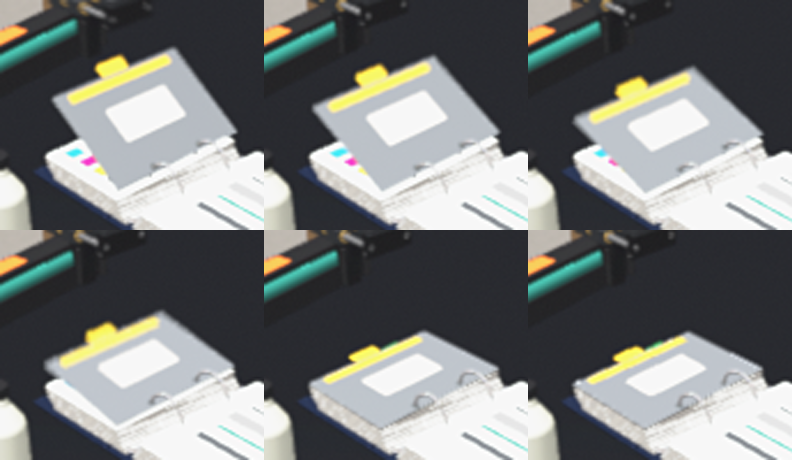

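The leaf dropped from about 37° to flat in roughly 0.2 s and was still speeding up. If I let it fall freely past upright it could break the 5 rad/s limit. So past upright I'll lower it with the jaws straddling it loosely, leaf resting on the leading finger. First I'll redo the lift.

Emit:
{"api": "play_rows", "payload": {
  "motion": [
    [1,0,1,4,0],
    [1,0,0,4,0],
    [1,0,0,4,0],
    [1,0,0,0,0],
    [1,0,0,0,0]
  ]
}}

```text
time: 9.62
position: [0.5252, -0.2785, 0.0274]
tool_rot: [3.141, 0.002, 0.003]
ft_force: [-0.3, 0.3, 1.1]
grip_width: 0.005
```

Emit:
{"api": "play_rows", "payload": {
  "motion": [
    [1,0,-1,0.1,0],
    [1,0,-0.7,0,0],
    [1,0,0,0,0],
    [1,0,0,0,0]
  ]
}}

```text
time: 10.12
position: [0.524, -0.2625, 0.0253]
tool_rot: [3.141, -0.0, 0.001]
ft_force: [-0.8, 1.1, -0.1]
grip_width: 0.007
```

Emit:
{"api": "play_rows", "payload": {
  "motion": [
    [1,0,-0.2,0,0],
    [1,0,0,0,0]
  ]
}}

```text
time: 10.38
position: [0.5238, -0.2602, 0.0249]
tool_rot: [-3.142, 0.001, 0.0]
ft_force: [0.6, 0.6, 0.1]
grip_width: 0.004
```

Emit:
{"api": "play_rows", "payload": {
  "motion": [
    [1,0,-0.2,0,0],
    [1,0,0,0,0],
    [1,0,0,-0.5,0],
    [1,0,-0.03,-0.55,0],
    [1,0,-0.04,-0.6,0],
    [1,0,-0.1,-0.81,0],
    [1,0,-0.12,-0.81,0],
    [1,0,-0.16,-0.81,0],
    [1,0,-0.19,-0.8,0]
  ]
}}

```text
time: 11.5
position: [0.5237, -0.2528, 0.0747]
tool_rot: [3.14, -0.001, 0.0]
ft_force: [-1.0, -4.3, 0.8]
grip_width: 0.006
```

Emit:
{"api": "play_rows", "payload": {
  "motion": [
    [1,0,-0.23,-0.78,0],
    [1,0,-0.26,-0.78,0],
    [1,0,-0.3,-0.76,0],
    [1,0,-0.33,-0.76,0],
    [1,0,-0.36,-0.73,0],
    [1,0,-0.4,-0.72,0],
    [1,0,-0.42,-0.7,0],
    [1,0,-0.46,-0.68,0],
    [1,0,-0.49,-0.66,0],
    [1,0,-0.51,-0.64,0]
  ]
}}

```text
time: 12.75
position: [0.5236, -0.2149, 0.147]
tool_rot: [3.14, -0.001, -0.0]
ft_force: [-1.9, -4.2, 2.4]
grip_width: 0.006
```

```bash
python3 look.py pics/s8.png
```

```text
12.8 [ 0.5243 -0.2137  0.1478] [-1.2 -2.4  2.9]
```

View pics/s8.png

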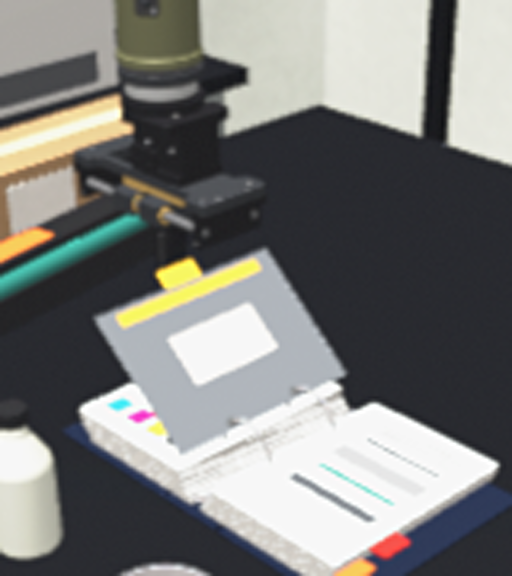

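Emit:
{"api": "play_rows", "payload": {
  "motion": [
    [1,0,-0.54,-0.62,0],
    [1,0,-0.57,-0.59,0],
    [1,0,-0.59,-0.57,0],
    [1,0,-0.62,-0.54,0],
    [1,0,-0.64,-0.51,0],
    [1,0,-0.66,-0.49,0],
    [1,0,-0.68,-0.46,0],
    [1,0,-0.7,-0.42,0]
  ]
}}

```text
time: 13.8
position: [0.5239, -0.1634, 0.1881]
tool_rot: [-3.141, -0.0, 0.0]
ft_force: [0.1, -2.4, 2.5]
grip_width: 0.006
```

Emit:
{"api": "play_rows", "payload": {
  "motion": [
    [1,0,-0.72,-0.4,0],
    [1,0,-0.73,-0.36,0],
    [1,0,-0.76,-0.33,0],
    [1,0,-0.76,-0.3,0],
    [1,0,0,0,0]
  ]
}}

```text
time: 14.42
position: [0.5238, -0.133, 0.2016]
tool_rot: [-3.141, -0.002, 0.001]
ft_force: [-0.4, -0.2, -0.9]
grip_width: 0.01
```

```bash
python3 look.py pics/s9.png
```

```text
14.475 [ 0.5237 -0.1336  0.2013] [-0.7 -0.6  0.3]
```

View pics/s9.png

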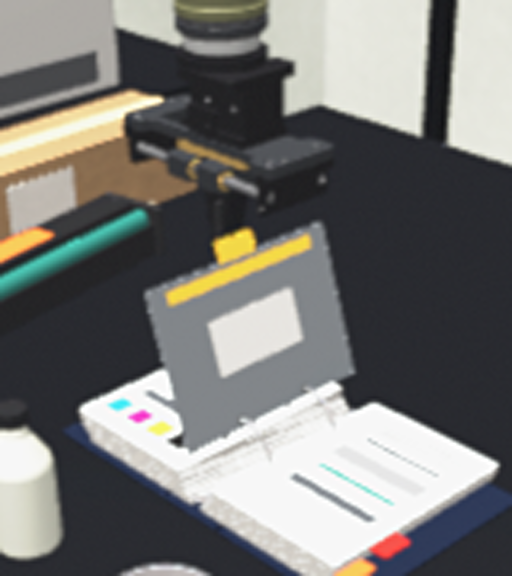

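Emit:
{"api": "play_rows", "payload": {
  "motion": [
    [1,0,-0.8,-0.25,0],
    [1,0,-0.8,-0.22,0],
    [1,0,-0.8,-0.18,0],
    [1,0,-0.8,-0.15,0],
    [1,0,-0.8,-0.1,0],
    [1,0,-0.8,-0.1,0],
    [1,0,-0.8,0,0],
    [1,0,0,0,0]
  ]
}}

```text
time: 15.48
position: [0.5241, -0.0775, 0.2118]
tool_rot: [-3.141, -0.002, -0.0]
ft_force: [0.3, -0.2, 0.4]
grip_width: 0.006
```

```bash
python3 look.py pics/s10.png
```

```text
15.525 [ 0.524  -0.0782  0.2117] [ 0.8 -0.7 -0.2]
```

View pics/s10.png

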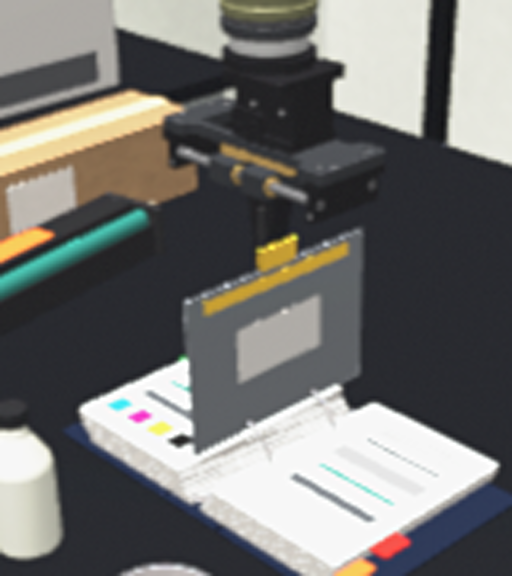

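Leaf is at about 87° and staying put. Now I back off, rise, open to about 40 mm and straddle the tab.

Emit:
{"api": "play_rows", "payload": {
  "motion": [
    [1,0,2,0,0],
    [1,0,1,-2.5,0],
    [0.54,0,0,-2.5,0],
    [0.54,0,0,0,0],
    [0.54,0,0,0,0],
    [0.54,0,-2.5,0,0],
    [0.54,0,-2.8,0,0],
    [0.54,0,0,0,0],
    [0.54,0,0,0,0]
  ]
}}

```text
time: 16.65
position: [0.5235, -0.0567, 0.2609]
tool_rot: [3.141, -0.001, -0.002]
ft_force: [0.0, -0.0, -0.4]
grip_width: 0.454
```

```bash
python3 look.py pics/s11.png
```

```text
16.7 [ 0.5236 -0.057   0.261 ] [ 0.3 -0.4 -0.5]
```

View pics/s11.png

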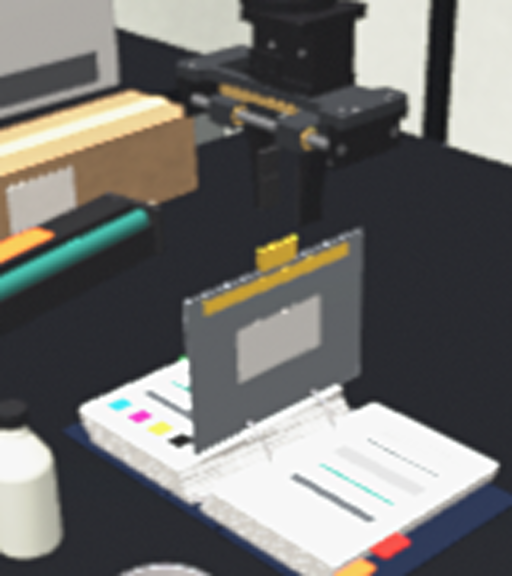

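Run:
```python
from h import *
f=lambda x,y:(x/3.2-.15+210,y/3.2-.15+60)
print("tabtop",plane("scene",*f(278,243),.2237))
print("rear tip",plane("scene",*f(267,207),.253),"front",plane("scene",*f(312,223),.253))
```

```text
tabtop [ 0.5249022 -0.0643339  0.2237   ]
rear tip [ 0.52658135 -0.07576313  0.253     ] front [ 0.52369581 -0.02563466  0.253     ]
```

Emit:
{"api": "play_rows", "payload": {
  "motion": [
    [0.54,0,0,2,0],
    [0.54,0,0,2,0],
    [0.54,0,0,0,0]
  ]
}}

```text
time: 17.08
position: [0.5227, -0.0568, 0.22]
tool_rot: [-3.141, 0.003, 0.006]
ft_force: [0.1, 0.0, 0.3]
grip_width: 0.462
```

```bash
python3 look.py pics/s12.png
```

```text
17.125 [ 0.5235 -0.0566  0.2212] [-0.7  0.5  0.1]
```

View pics/s12.png

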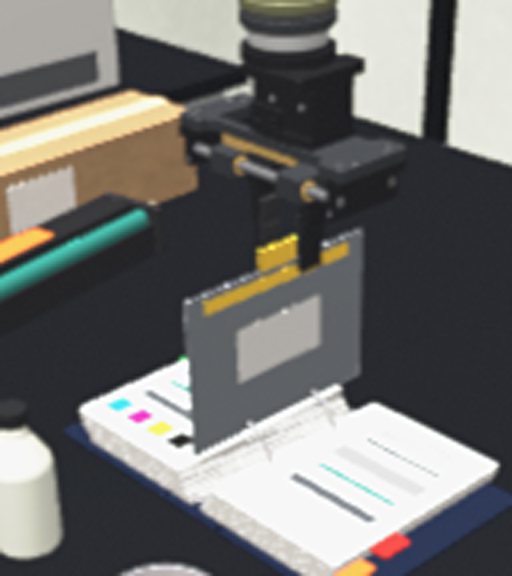

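Emit:
{"api": "play_rows", "payload": {
  "motion": [
    [0.54,0,-0.75,0,0],
    [0.54,0,-0.75,0,0],
    [0.54,0,-0.75,0,0],
    [0.54,0,-0.75,0.05,0],
    [0.54,0,-0.75,0.1,0],
    [0.54,0,-0.75,0.1,0],
    [0.54,0,-0.75,0.15,0],
    [0.54,0,-0.75,0.2,0],
    [0.54,0,-0.75,0.2,0],
    [0.54,0,-0.75,0.25,0],
    [0.54,0,0,0,0]
  ]
}}

```text
time: 18.5
position: [0.5238, 0.0204, 0.211]
tool_rot: [-3.141, -0.002, 0.001]
ft_force: [0.7, -0.1, -0.5]
grip_width: 0.457
```

```bash
python3 look.py pics/s13.png
```

```text
18.55 [0.5239 0.0197 0.2111] [ 0.8  0.5 -0.3]
```

View pics/s13.png

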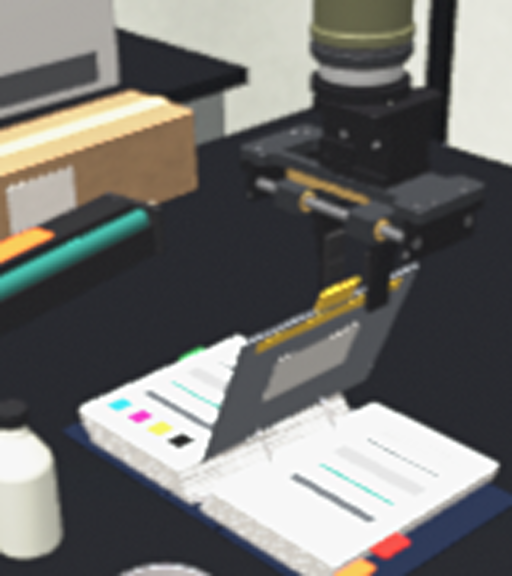

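Emit:
{"api": "play_rows", "payload": {
  "motion": [
    [0.54,0,0,0.6,0],
    [0.54,0,0,0.6,0],
    [0.54,0,0,0.6,0],
    [0.54,0,0,0.6,0],
    [0.54,0,0,0.6,0],
    [0.54,0,-0.3,0,0],
    [0.54,0,-0.3,0.1,0],
    [0.54,0,-0.3,0.1,0],
    [0.54,0,0,0,0]
  ]
}}

```text
time: 19.68
position: [0.524, 0.0291, 0.1793]
tool_rot: [-3.141, -0.001, -0.0]
ft_force: [1.0, 0.2, 1.0]
grip_width: 0.463
```

```bash
python3 look.py pics/s14.png
```

```text
19.725 [0.5241 0.0291 0.1794] [-0.2  1.2  1. ]
```

View pics/s14.png

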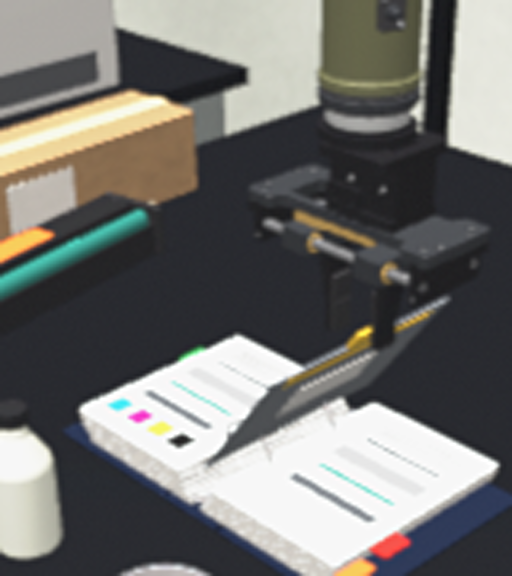

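Leaf rests on the leading finger at about 34° past upright. Now lowering it along the arc.

Emit:
{"api": "play_rows", "payload": {
  "motion": [
    [0.54,0,-0.5,0.32,0],
    [0.54,0,-0.5,0.32,0],
    [0.54,0,-0.5,0.32,0],
    [0.54,0,-0.6,0.5,0],
    [0.54,0,-0.6,0.5,0],
    [0.54,0,-0.55,0.5,0],
    [0.54,0,-0.55,0.5,0],
    [0.54,0,0,0,0]
  ]
}}

```text
time: 20.72
position: [0.5235, 0.0673, 0.1491]
tool_rot: [-3.141, -0.001, 0.002]
ft_force: [-1.5, 1.2, -0.7]
grip_width: 0.465
```

```bash
python3 look.py pics/s15.png
```

```text
20.775 [0.5236 0.0671 0.1494] [-1.2  2.5  0.5]
```

View pics/s15.png

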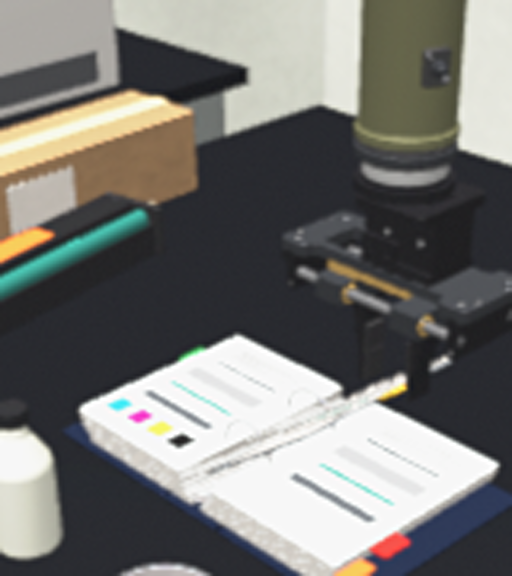

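Emit:
{"api": "play_rows", "payload": {
  "motion": [
    [0.54,0,-0.5,0.55,0],
    [0.54,0,-0.5,0.55,0],
    [0.54,0,-0.44,0.62,0],
    [0.54,0,-0.44,0.62,0],
    [0.54,0,0,0,0]
  ]
}}

```text
time: 21.4
position: [0.5234, 0.086, 0.1255]
tool_rot: [-3.141, -0.001, 0.002]
ft_force: [-1.0, 1.2, 0.4]
grip_width: 0.463
```

```bash
python3 look.py pics/s16.png
```

```text
21.45 [0.5235 0.0858 0.1258] [-2.2  1.2 -0.6]
```

View pics/s16.png

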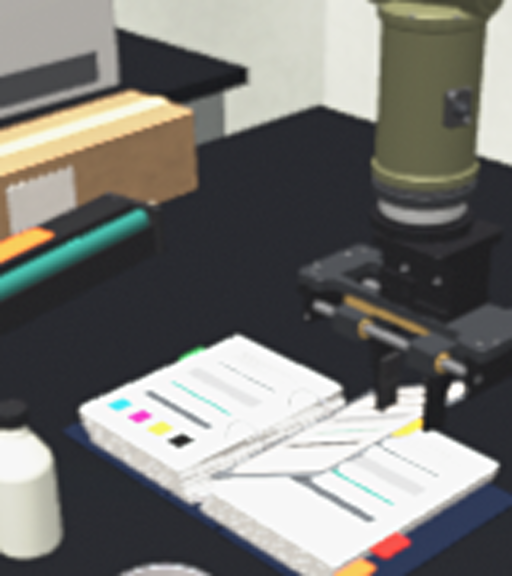

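Emit:
{"api": "play_rows", "payload": {
  "motion": [
    [0.54,0,-0.38,0.67,0],
    [0.54,0,-0.38,0.67,0],
    [0.54,0,-0.31,0.7,0],
    [0.54,0,-0.31,0.7,0],
    [0.54,0,0,0,0]
  ]
}}

```text
time: 22.08
position: [0.5234, 0.0992, 0.0981]
tool_rot: [3.141, 0.001, -0.002]
ft_force: [0.1, -0.0, 0.9]
grip_width: 0.462
```

```bash
python3 look.py pics/s17.png
```

```text
22.125 [0.5238 0.0991 0.0985] [-0.4 -0.4  0.6]
```

View pics/s17.png

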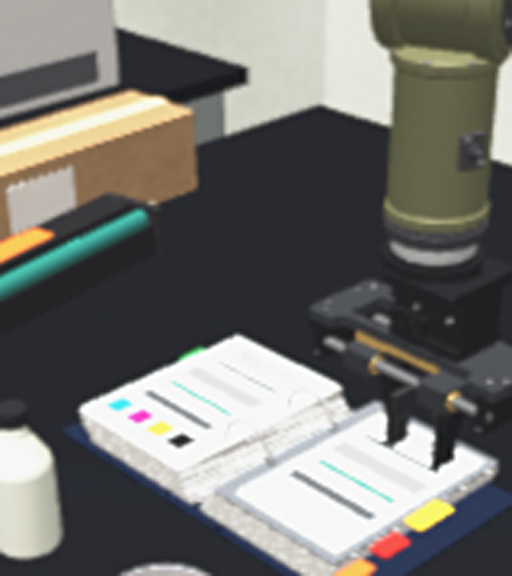

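The leaf slipped under the leading fingertip for the last ~20–25° and now appears flat on the left stack, with the yellow tab at (430,515). Withdrawing and checking.

Emit:
{"api": "play_rows", "payload": {
  "motion": [
    [0.54,0,0,-3,0],
    [0.54,0,0,-4,0],
    [0.54,0,0,-3,0],
    [0.54,0,4,0,0],
    [0.54,0,5,0,0],
    [0.54,0,5,0,0],
    [0.54,0,5,0,0],
    [0.54,0,5,0,0],
    [0.54,0,5,0,0],
    [0.54,0,0,0,0]
  ]
}}

```text
time: 23.38
position: [0.5228, -0.1968, 0.1988]
tool_rot: [3.139, -0.014, -0.001]
ft_force: [-0.8, 0.5, -0.2]
grip_width: 0.458
```

```bash
python3 look.py pics/s18.png
python3 - <<'E'
from h import *
im=optics.get_image("top")[:,:,::-1]; cv2.imwrite("pics/t18.png",im)
a=cv2.imread("pics/top0.png")
x0,y0,x1,y1=100,130,345,285
cv2.imwrite("pics/t18c.png",cv2.resize(cv2.vconcat([a[y0:y1,x0:x1],im[y0:y1,x0:x1]]),None,fx=1.9,fy=1.9,interpolation=cv2.INTER_CUBIC))
s=cv2.imread("pics/scene0.png");n=optics.get_image("scene")[:,:,::-1]
for nm,(X0,Y0,X1,Y1) in dict(scene=(225,155,375,250)).items():
    cv2.imwrite("pics/s18c.png",cv2.resize(n[Y0:Y1,X0:X1],None,fx=5,fy=5,interpolation=cv2.INTER_CUBIC))
E
```

```text
23.425 [ 0.5234 -0.1934  0.1988] [-0.5  0.2 -0.4]
```

View pics/t18c.png

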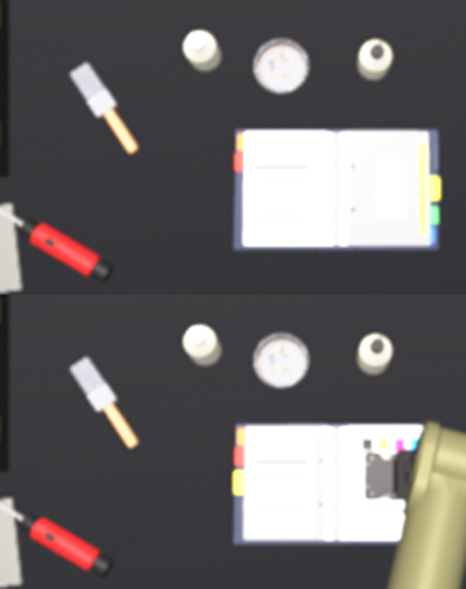

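View pics/s18c.png

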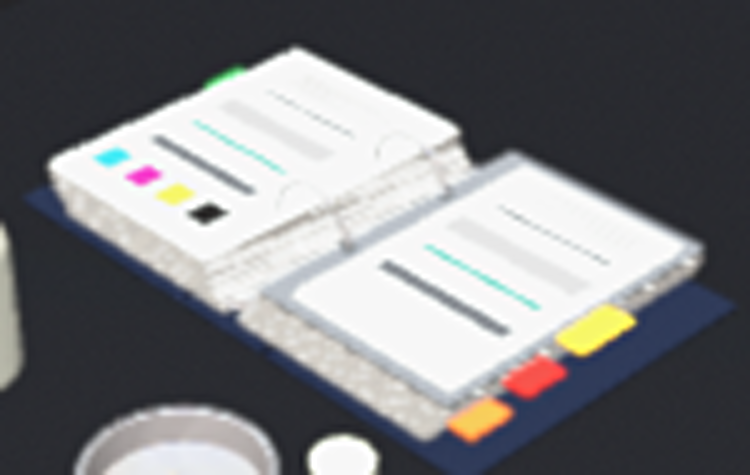

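The leaf is flat on the left stack. In this crop the cover corners are still at about (25,200) and (738,303), where they were at the start. In the top view the other things haven't moved, and the gripper is clear.

```bash
python3 -c "
from bench import ticket
print(ticket.close_job())"
```

```text
the job is handed in; nothing more can be done
None
```

The grey leaf now lies flat on the left-hand stack, and I handed the job in at about 23.5 s. The hand-in gives no verdict, and I could not confirm that the leaf stayed under the 5 rad/s limit throughout.

- **How it was turned:** The tool can only point straight down, so the fingers could not go under the tab. I pressed the closed fingers against the tab's outer edge with the tips below it, at about 4–6 N. I lifted the leaf along its arc to about 87°. Then I straddled it with loosely open jaws, pushed it past upright and lowered it resting on the leading finger.
- **Test drop:** On the first lift I let the leaf fall back from about 40° to see how fast it sinks. It fell to the right, the harmless direction, and was still speeding up when it landed. I then lifted it again.
- **What did not go as planned:** Between about 60° and 70° past upright the leaf slipped off the leading fingertip and dropped the last 20–30° by itself. I did not measure its speed there. Judging by the test drop I think it stayed below 5 rad/s, but that is an estimate.
- **Last checks:** The pictures show the leaf flat. By eye, the binder's two visible cover corners and the driver, brush, bowl and bottles were where they started. I did not check the cartridge in the last pictures, but nothing came near it. The gripper was clear of everything, and force readings were at noise level. The highest contact force I read was about 6.5 N, against the 30 N limit.

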